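# Hang a glass roof to dry and slide the fan up to it

### The arm

A 6-joint arm with a two-finger parallel gripper is mounted at the origin on the work surface. World frame = base frame: x ahead of the robot, y to its left, z up, the work surface at z = 0. Lengths are in m, angles in rad, forces in N, time in s.
With the tool pointing down it reaches from about 0.375 to 0.9 m from the base axis. Payload 3.1 kg.
Tool frame: the origin (TCP) lies midway between the tips of the shut fingers; the grasp point (between the pads) lies 19 mm behind it; z points along the fingers, y is the line along which they close (so a half turn about z gives the same grasp; the last joint's range is limited). The gripper opens to 87 mm and grips with 3 to 60 N. Pads are 19 mm wide; open, the fingers measure 117 mm over their backs; the gripper's body (75 mm by 190 mm) begins 51 mm behind the grasp point.
Start: joints at [-1.425, 0.527, 1.433, -0, 1.181, -0.178], TCP at [0.199, -0.592, 0.223] pointing down, gripper open.
Joint ranges: [-3.08, 3.08], [-0.75, 2.2], [0.22, 2.44], [-1.43, 4.57], [0, 2.65], [-2.85, 2.85]. Speed limits (rad/s): [2.79, 2.79, 3.14, 3.14, 3.14, 3.14].

### API

Orientations are given as a unit quaternion [x, y, z, w].
In Python, from rig import robot gives the robot as it stands.
- The arm moves only by the shell command python3 -m jog 'ROWS' [FORCE]. ROWS is a JSON object of lists of equal length, an entry for each row: "dp": the shift along the tool's x, y, z in mm, a list of three; "delta_rot": the turn, a rotation vector about the tool's x, y, z in rad, a list of three; "gripper": the opening, from -1 (shut) to 1 (fully open). A call has 1 to 12 rows; each row is the pose to reach, as a shift and turn from the pose commanded when the call began, along the tool's axes at that moment; what a row does not reach only later rows make up. A row lasts 1/10 s, in which the tool goes at most 50 mm and 8.59 degrees, less where a joint would pass 70% of its speed; a pose out of reach is approached as far as the arm can. A call with a gripper value outside its range is refused whole. The fingers move at their own pace and stop on an object; FORCE is the grip in N (left out, the last holds). Time passes only in rows, so rows that repeat a pose let the fingers close. It gives the time, the measured TCP pose, the force, the opening and the grip force at its end, in the units of the state.
- robot.get_obs(): the state, without advancing time (a new reading comes with each control period).
- robot.camera(name): name is "scene" or "top" or "wrist"; returns the picture (480x640x3 uint8, red, green, blue); there is no depth.
- robot.camera_model(name): a dict with "fx", "fy", "cx", "cy" (pixels), "xyz" and "orientation" of the camera in the world; the wrist camera has in their place "T_tool_cam" (4x4, takes a point from camera to tool coordinates, whose origin is the TCP and whose axes are the flange's). Camera axes: x right, y down, z forward; pixel columns grow to the right and rows downward; lengths in m; the calibration is good to about 2 mm. A picture is of the moment at which its call begins: read the wrist's pose just before it. camera_model takes no time and is no camera call.
- robot.hand_in(): hands the job in; it is judged then, once.
Trained networks look in the newest picture that a camera, given by its name, has taken for a name from the list of things; names that differ only in an ending like _2 or _b are one class to them, and where a whole thing is asked for, a point or a joint stands for the part that bears it (a point fixed in the world has none). Each returns a list of dicts, best first, with "score" (0 to 1); they miss things now and then, are a little off and sometimes report something else, mostly with a low value. They report only what shows in the picture. A call takes as long as a camera call. They do not tell look-alikes from the thing itself.
- robot.search_frame(name, camera): "rect" ([left, top, right, bottom] in pixels, round what is visible of it).
The state is a dict: "time": time; "q": joint angles; "joint_velocities": joint speeds; "joint_torque": joint torques, N m; "position": TCP position; "tool_rot": TCP orientation; "ft_force": force on the tool from outside, world axes, zero at the start; "moment": the same for the moment, N m; "grip_width": finger opening in m; "grip_force": force on a finger pad.
Only numpy, scipy, OpenCV 4.12 (cv2) and the standard library are available. Lean on these libraries where they do the work, as an engineer would, in place of code of your own. Each camera call takes 0.05 s, during which the arm holds its last target. There are 200 camera calls.

### The job

Take the small gable-shaped glass roof with the copper handle and hang it astride the drying rack's bar, between the two brass collars, setting it down gently because it is glass, and let go. Then slide the fan along its track until it faces the middle of the hanging roof. Leave the jar, the bottle and the reel where they stand.

Things in the scene. Friction and masses are not known exactly. Their poses are not given: they have to be found in the camera images.
- roof: Loose terrarium roof, 0.3 kg: two copper-edged green glass panes leaning together (inverted V, each 27 deg from upright), 120 mm wide over its feet (x), 114 mm along the ridge (y), 155 mm tall with handle; starts standing on the bench. Origin: centre of its underside, z up. Inner ridge 109 mm above it; astride the bar the origin hangs 92 mm below the bar's axis. Same look turned half round.
- roof_handle (a point): Middle of the top bar of the roof's copper handle, 147 mm above the roof's origin. That bar is 70 mm long along the roof's y, 10 mm thick along its x, 12 mm high, with 27 mm free between it and the ridge: pinch it across its thickness from above.
- rack: Fixed drying rack: plywood board 280 x 390 x 12 mm, a round steel bar 16 mm thick on two posts 360 mm apart, its axis 150 mm above the bench, and on the robot's side a parallel aluminium track. Origin: on the bench below the bar's middle; y along bar and track, x from track to bar, z up. Board from x = -220 to +60 mm; track centred at x = -140 mm, its top 26 mm up.
- collars: Two brass collars, discs 40 mm across and 8 mm thick, clamped on the bar, 146 mm clear between them (16 mm to spare at each end of the roof). Origin: on the bench below the bar, midway between the collars; axes as the rack's. Where along the bar they sit varies.
- fan (a joint): Position of the fan carriage along its track, m: 0 at the end at the rack's -y, 0.24 at the other end (rack y = value - 0.12 m). It slides stiffly (about 3 N) and stays where it is left.
- fan_grip (a point): Middle of the top of the black upright grip on the robot's side of the fan, 110 mm above the bench; travels with the fan. Grip 24 x 24 mm across, 76 mm tall, centred on the fan and 50 mm from its middle. The fan is a grey square housing 80 mm wide along the track, 36 mm deep, its top as high as the grip's. Push the grip from the side, or pinch it.
- fan_aim (a point): Point on the fan's axis straight ahead of it, directly under the bar (140 mm from the fan's middle); it travels with the fan and is where the fan blows. When the fan faces the middle of the roof, this point is below or at the roof's centre.
- jar: Bystander: amber glass jar, 68 mm across, 85 mm tall, loose. Origin: centre of its underside.
- bottle: Bystander: white plastic bottle, 58 mm across, 170 mm tall, loose. Origin: centre of its underside.
- reel: Bystander: flat reel of copper foil, 90 mm across, 22 mm high, loose. Origin: centre of its underside.
Not all that is in view belongs to the job. Several things look just like the roof: the one meant starts farthest to the robot's right.

How it is judged:
By the outcome, as a careful person would: the job done as asked, in the order asked, and still so for the second after the job is handed in, with the robot touching nothing.
It also fails if it takes over 56 s, if anything falls off the work surface, if the arm or the gripper's body presses on something with over 40 N, if the wrist force passes 120 N, or if a joint passes its speed limit or range.

## Working session

There is one attempt and no reset: what is moved stays moved. The work goes in short steps, Python scripts to look and compute and a shell command to move; the robot and the scene stay as the last step left them, time stands still between calls to the robot, and variables do not carry over. Pictures are saved under pics/ and viewed, at most 10 in all, crops included, and the job is handed in when it is done.

```bash
mkdir -p pics; python3 - <<'E'
from rig import robot
import cv2,numpy as np
for n in ["scene","top"]:
    im=robot.camera(n); cv2.imwrite(f"pics/{n}0.png",im[:,:,::-1])
    print(n,robot.camera_model(n))
    for t in ["roof","roof_handle","rack","collars","fan","fan_grip","jar","bottle","reel"]:
        print(t,[(np.round(d["rect"]).tolist(),round(d["score"],2)) for d in robot.search_frame(t,n)][:6])
o=robot.get_obs();print(o)
E
```

```text
scene {'fx': 437.1030979818804, 'fy': 437.1030979818804, 'cx': 318.79053634272924, 'cy': 239.09052102815187, 'xyz': array([ 1.31042899, -0.42531977,  0.68831717]), 'orientation': array([ 0.75800062,  0.4518195 , -0.23808811, -0.40571943])}
roof [([123.0, 260.0, 199.0, 351.0], 0.7), ([162.0, 211.0, 219.0, 284.0], 0.7), ([294.0, 175.0, 338.0, 237.0], 0.56)]
roof_handle [([158.0, 211.0, 220.0, 283.0], 0.98), ([125.0, 262.0, 196.0, 349.0], 0.94), ([291.0, 173.0, 337.0, 236.0], 0.56)]
rack [([239.0, 219.0, 431.0, 346.0], 0.63)]
collars [([338.0, 220.0, 408.0, 259.0], 0.77)]
fan [([268.0, 232.0, 303.0, 278.0], 0.72)]
fan_grip [([268.0, 231.0, 304.0, 279.0], 0.8), ([210.0, 284.0, 247.0, 366.0], 0.56)]
jar [([414.0, 196.0, 438.0, 228.0], 0.73)]
bottle [([210.0, 285.0, 245.0, 365.0], 0.84)]
reel [([441.0, 258.0, 476.0, 284.0], 0.68), ([238.0, 222.0, 431.0, 343.0], 0.44)]
top {'fx': 445.94753429804234, 'fy': 445.94753429804234, 'cx': 321.29205304570525, 'cy': 240.85910616535853, 'xyz': array([ 0.30753235, -0.01856177,  1.09588395]), 'orientation': array([ 0.76646761, -0.63429131,  0.06528043, 
[... 656 characters left out ...]
e': 1.0, 'q': array([-1.42451112e+00,  5.27461145e-01,  1.43271539e+00, -2.57910336e-05,
        1.18136954e+00, -1.78460776e-01]), 'joint_velocities': array([ 0.00147476,  0.00082121, -0.00106587, -0.00196762,  0.00184276,
        0.00084956]), 'joint_torque': array([ 1.94584834e-03, -4.40008056e+01, -1.76991767e+01,  6.33665244e-02,
        5.03580587e-02, -1.22256370e-06]), 'position': array([ 0.19945851, -0.59229607,  0.22256738]), 'tool_rot': array([ 9.86845652e-01,  1.61665269e-01, -1.23031852e-05,  2.30924526e-05]), 'ft_force': array([-0.22118269, -0.39031759,  0.40751021]), 'moment': array([-0.02321806,  0.01579223,  0.04144967]), 'grip_force': 0.0, 'grip_width': 0.08720632282490087}
```

View pics/top0.png

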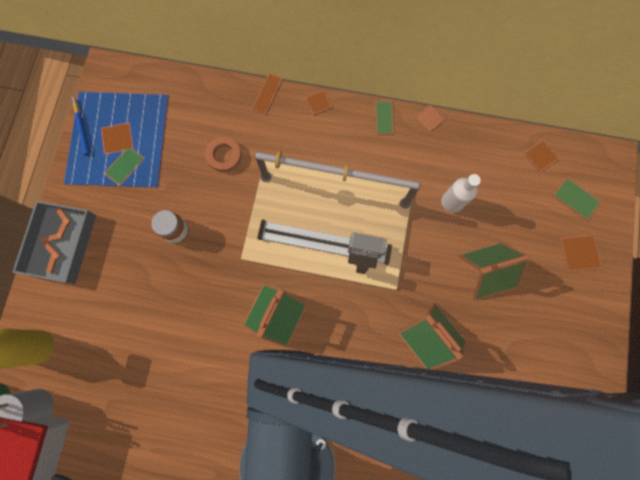

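View pics/scene0.png

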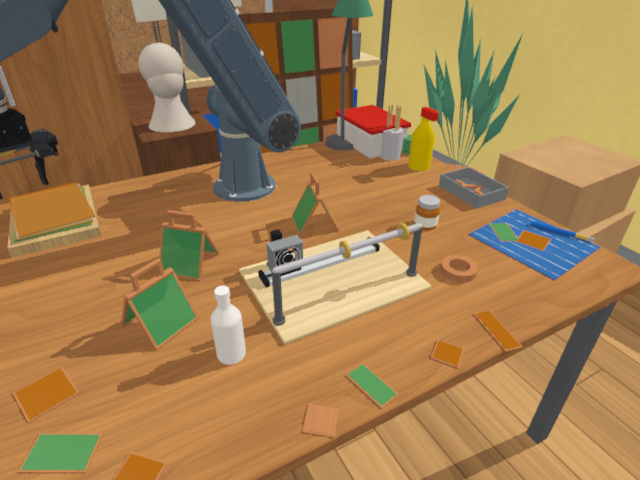

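The top view shows three roofs: (495,270), (432,338) and (275,315). The rack bar runs from (262,157) to (415,186), with collars near (278,160) and (346,173). The fan is at (367,248). I'll zoom in next.

```bash
cat > h.py <<'E'
import numpy as np
from rig import robot
from scipy.spatial.transform import Rotation as R
def onz(cam,uv,z,T=None):
    m=robot.camera_model(cam)
    if T is None: p=np.array(m["xyz"]);Rm=R.from_quat(m["orientation"]).as_matrix()
    else: p=T[:3,3];Rm=T[:3,:3]
    d=Rm@np.array([(uv[0]-m["cx"])/m["fx"],(uv[1]-m["cy"])/m["fy"],1])
    return p+d*(z-p[2])/d[2]
def proj(cam,X,T=None):
    m=robot.camera_model(cam)
    if T is None: p=np.array(m["xyz"]);Rm=R.from_quat(m["orientation"]).as_matrix()
    else: p=T[:3,3];Rm=T[:3,:3]
    c=Rm.T@(np.array(X)-p)
    return np.array([m["cx"]+m["fx"]*c[0]/c[2],m["cy"]+m["fy"]*c[1]/c[2]])
def wristT():
    o=robot.get_obs();T=np.eye(4);T[:3,:3]=R.from_quat(o["tool_rot"]).as_matrix();T[:3,3]=o["position"]
    return T@np.array(robot.camera_model("wrist")["T_tool_cam"])
E
python3 - <<'E'
from h import *
import cv2
t=cv2.imread("pics/top0.png")
a=cv2.resize(t[230:310,450:540],None,fx=4.4,fy=4.4,interpolation=cv2.INTER_CUBIC)
b=cv2.resize(t[295:375,390:480],None,fx=4.4,fy=4.4,interpolation=cv2.INTER_CUBIC)
c=cv2.resize(t[140:205,245:425],None,fx=4.4,fy=3.5,interpolation=cv2.INTER_CUBIC)
top=np.hstack([a,b]);c=cv2.resize(c,(top.shape[1],240))
cv2.imwrite("pics/crop.png",np.vstack([top,c]));print(top.shape)
print(robot.camera_model("wrist"))
for n,uv in [("A",(495,270)),("B",(432,338)),("C",(275,315))]: print(n,onz("top",uv,0.12))
for uv in [(262,157),(415,186),(278,160),(346,173)]: print(onz("top",uv,.15))
E
```

```text
(352, 792, 3)
{'fx': 356.0671768207343, 'fy': 356.0671768207343, 'cx': 316.85200772305285, 'cy': 239.4996716277278, 'T_tool_cam': array([[-2.37941524e-04, -9.57609185e-01, -2.88070464e-01,
         7.99174884e-02],
       [ 9.99999874e-01, -1.00505044e-04, -4.91882920e-04,
         1.18808056e-03],
       [ 4.42079067e-04, -2.88070544e-01,  9.57609088e-01,
        -1.61472824e-01],
       [ 0.00000000e+00,  0.00000000e+00,  0.00000000e+00,
         1.00000000e+00]])}
A [ 0.51193045 -0.37210257  0.12      ]
B [ 0.34055971 -0.25567276  0.12      ]
C [0.32532202 0.08431125 0.12      ]
[0.66290649 0.18269372 0.15      ]
[ 0.65984196 -0.16576401  0.15      ]
[0.66265852 0.14584498 0.15      ]
[ 0.6610323  -0.00976558  0.15      ]
```

View pics/crop.png

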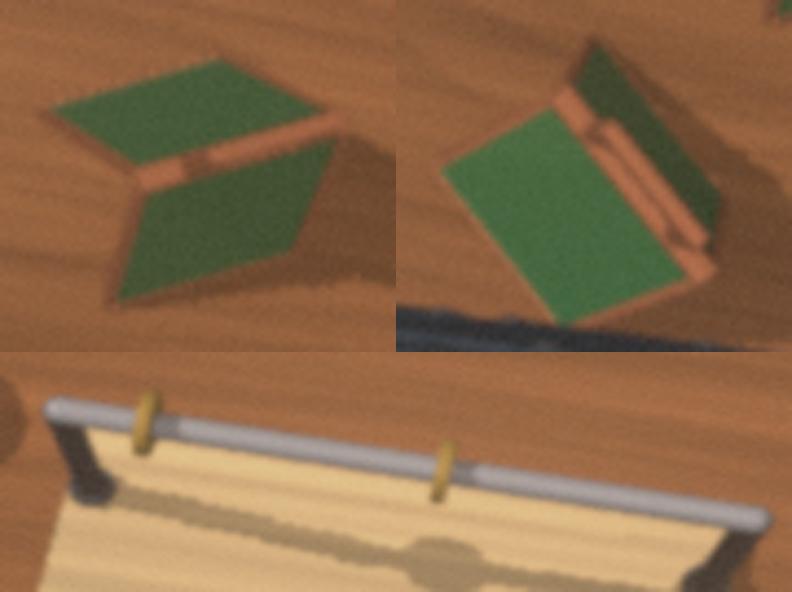

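Roof A at (495,270) has the lowest y (-0.37 m), so it is the farthest right and is the target. In the zoom its foot corners and ridge are clear, and the collars are centred at about (278,159) and (345.5,172).

```bash
python3 - <<'E'
from h import *
f=lambda x,y:(450+x/4.4,230+y/4.4)
c=[onz("top",f(*p),0.003) for p in [(45,110),(222,58),(110,303),(292,250)]]
print(np.round(c,4),"ctr",np.mean(c,0))
r=[onz("top",f(*p),0.118) for p in [(140,180),(345,122)]];print("ridge",r)
for d in (c[1]-c[0],c[3]-c[2],r[1]-r[0]): print(np.degrees(np.arctan2(d[1],d[0])),np.linalg.norm(d))
g=lambda x,y:(245+x/4.4,140+(y-352)/3.69)
for p in [(55,410),(765,518),(147,423),(442,470)]: print(onz("top",g(*p),.15))
print("grip",onz("top",(361.5,266),.11),"fan",onz("top",(369,241),.11))
for n,uv in [("A",(182,213)),("Ab",(140,276))]: print(onz("scene",uv,.147))
print([onz("scene",p,.15) for p in [(278,270),(419,228),(345.5,249),(404.5,231)]])
o=robot.get_obs();print(R.from_quat(o["tool_rot"]).as_matrix())
E
```

```text
[[ 0.5577 -0.3253  0.003 ]
 [ 0.6064 -0.4205  0.003 ]
 [ 0.4566 -0.3743  0.003 ]
 [ 0.5048 -0.4706  0.003 ]] ctr [ 0.53137665 -0.39767235  0.003     ]
ridge [array([ 0.50487554, -0.34440882,  0.118     ]), array([ 0.55367375, -0.44285116,  0.118     ])]
-62.91807677558534 0.10688111737189367
-63.38851984172741 0.10764642900623599
-63.632225956201594 0.1098733766003224
[0.66400054 0.19330076 0.15      ]
[ 0.66379163 -0.17386374  0.15      ]
[0.66460229 0.14531417 0.15      ]
[ 0.66317362 -0.00814376  0.15      ]
grip [ 0.46719068 -0.08183407  0.11      ] fan [ 0.52649763 -0.08884223  0.11      ]
[ 0.34745025 -0.27579004  0.147     ]
[ 0.55264957 -0.40936482  0.147     ]
[array([ 0.66667434, -0.16394078,  0.15      ]), array([0.67619425, 0.18630871, 0.15      ]), array([ 0.66807142, -0.00688754,  0.15      ]), array([0.67066355, 0.14886966, 0.15      ])]
[[ 9.47728682e-01  3.19077335e-01 -1.68161945e-05]
 [ 3.19077334e-01 -9.47728681e-01 -4.95553683e-05]
 [-3.17491846e-05  4.15993773e-05 -9.99999999e-01]]
```

```bash
python3 -m jog '{"dp":[[377,-79,-40],[377,-79,-40],[377,-79,-40],[377,-79,-40],[377,-79,-40],[377,-79,-40],[377,-79,-40],[377,-79,-40],[377,-79,-40],[377,-79,-40],[377,-79,-40],[377,-79,-40]],"delta_rot":[[0,0,-1.71],[0,0,-1.71],[0,0,-1.71],[0,0,-1.71],[0,0,-1.71],[0,0,-1.71],[0,0,-1.71],[0,0,-1.71],[0,0,-1.71],[0,0,-1.71],[0,0,-1.71],[0,0,-1.71]],"gripper":[1,1,1,1,1,1,1,1,1,1,1,1]}' 15
python3 - <<'E'
from h import *
import cv2
o=robot.get_obs();T=wristT();np.save("T1.npy",T)
im=robot.camera("wrist")[:,:,::-1].copy();cv2.imwrite("pics/w1raw.png",im);print(o["position"],R.from_quat(o["tool_rot"]).as_matrix())
for n in ["roof","roof_handle"]: print(n,robot.search_frame(n,"wrist"))
print(proj("wrist",[.531,-.397,.147],T))
cv2.imwrite("pics/w1.png",im)
E
```

```text
time: 2.2
position: [0.5317, -0.3968, 0.2624]
tool_rot: [0.524, 0.852, 0.0, -0.0]
ft_force: [-0.6, 0.3, 0.5]
grip_width: 0.0869
grip_force: 0.0
[ 0.53172695 -0.3967966   0.26242294] [[-4.51595000e-01  8.92223013e-01 -2.25921148e-04]
 [ 8.92223013e-01  4.51595036e-01  1.40124677e-04]
 [ 2.27047331e-04 -1.38292444e-04 -9.99999965e-01]]
roof [{'rect': [97.5, 1.5, 283.1, 105.4], 'score': 0.88}, {'rect': [265.9, 149.6, 368.8, 279.7], 'score': 0.75}]
roof_handle [{'rect': [103.3, 1.7, 283.7, 105.5], 'score': 0.79}, {'rect': [458.3, 155.1, 597.7, 226.5], 'score': 0.74}, {'rect': [264.0, 150.1, 369.8, 286.6], 'score': 0.58}]
[315.35421425 233.21619434]
```

View pics/w1.png

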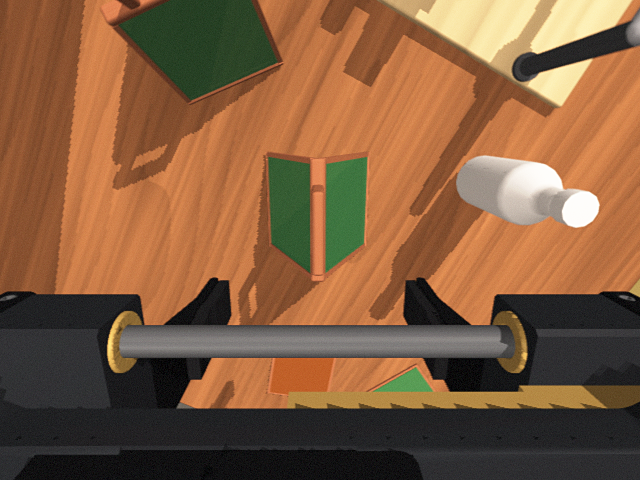

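The wrist view has the handle from (317,187) to (317,278). It's centred within 2 px of the prediction and aligned with the fingers, so I'll descend and pinch.

```bash
python3 -m jog '{"dp":[[0,1.5,45],[0,1.5,90],[0,1.5,120],[0,1.5,134],[0,1.5,134],[0,1.5,134],[0,1.5,134],[0,1.5,134],[0,1.5,134],[0,1.5,134],[0,1.5,134],[0,1.5,134]],"delta_rot":[[0,0,0],[0,0,0],[0,0,0],[0,0,0],[0,0,0],[0,0,0],[0,0,0],[0,0,0],[0,0,0],[0,0,0],[0,0,0],[0,0,0]],"gripper":[1,1,1,1,1,-1,-1,-1,-1,-1,-1,-1]}' 20
```

```text
time: 3.55
position: [0.5329, -0.3965, 0.1286]
tool_rot: [0.526, 0.851, -0.0, 0.0]
ft_force: [0.3, -0.3, -0.2]
grip_width: 0.0388
grip_force: 0.0
```

```bash
python3 -m jog '{"dp":[[0,0,0],[0,0,0],[0,0,0],[0,0,0],[0,0,0],[0,0,0],[0,0,0],[0,0,0],[0,0,0]],"delta_rot":[[0,0,0],[0,0,0],[0,0,0],[0,0,0],[0,0,0],[0,0,0],[0,0,0],[0,0,0],[0,0,0]],"gripper":[-1,-1,-1,-1,-1,-1,-1,-1,-1]}' 20
```

```text
time: 4.45
position: [0.5328, -0.3964, 0.1284]
tool_rot: [0.526, 0.851, 0.0, -0.0]
ft_force: [-0.7, -1.0, -2.8]
grip_width: 0.0096
grip_force: 20.0
```

```bash
python3 -m jog '{"dp":[[0,0,-10],[0,0,-30],[0,0,-55],[0,0,-80],[0,0,-110],[0,0,-140],[0,0,-170],[0,0,-195],[0,0,-210],[0,0,-210]],"delta_rot":[[0,0,0],[0,0,0],[0,0,0],[0,0,0],[0,0,0],[0,0,0],[0,0,0],[0,0,0],[0,0,0],[0,0,0]],"gripper":[-1,-1,-1,-1,-1,-1,-1,-1,-1,-1]}' 25
python3 - <<'E'
from h import *
o=robot.get_obs();M=R.from_quat(o["tool_rot"]).as_matrix()
p=o["position"];d=np.array([0.6645,0.069,p[2]])-p
print(p,o["grip_width"],"dp",M.T@d*1000)
print("yaw x",np.degrees(np.arctan2(M[1,0],M[0,0])))
E
```

```text
time: 5.45
position: [0.5339, -0.3971, 0.3422]
tool_rot: [0.525, 0.851, -0.001, 0.003]
ft_force: [0.6, -0.7, -3.0]
grip_width: 0.0093
grip_force: 25.0
[ 0.53386992 -0.39710238  0.34222099] 0.009254353025395748 dp [358.27289351 325.50566006  -1.49908362]
yaw x 116.59945130505477
```

```bash
python3 -m jog '{"dp":[[15,13,0],[40,36,0],[75,68,0],[115,104,0],[155,141,0],[195,177,0],[235,213,0],[275,250,0],[310,282,0],[337,307,0],[353,321,0],[358,325.5,0]],"delta_rot":[[0,0,0.02],[0,0,0.05],[0,0,0.1],[0,0,0.15],[0,0,0.2],[0,0,0.25],[0,0,0.3],[0,0,0.36],[0,0,0.4],[0,0,0.44],[0,0,0.46],[0,0,0.464]],"gripper":[-1,-1,-1,-1,-1,-1,-1,-1,-1,-1,-1,-1]}'
python3 -m jog '{"dp":[[0,0,0],[0,0,0],[0,0,0]],"delta_rot":[[0,0,0],[0,0,0],[0,0,0]],"gripper":[-1,-1,-1]}'
python3 - <<'E'
from h import *
import cv2
o=robot.get_obs();T=wristT();np.save("T2.npy",T)
w=robot.camera("wrist")[:,:,::-1].copy();s=robot.camera("scene")[:,:,::-1]
cv2.imwrite("pics/w2raw.png",w);cv2.imwrite("pics/s2raw.png",s)
print(o["position"])
pt=lambda im,cam,X,T=None:cv2.circle(im,tuple(int(round(v)) for v in proj(cam,X,T)),2,(255,0,255),-1)
s=s.copy()
for X in [(.6645,-.009,.15),(.6645,.145,.15),(.6645,-.17,.15),(.6645,.19,.15)]:
    pt(w,"wrist",X,T);pt(s,"scene",X);print(proj("wrist",X,T),proj("scene",X))
p=o["position"]
pt(s,"scene",p+[0,0,.019]);pt(w,"wrist",p+[0,0,.019],T)
sc=cv2.resize(s[100:360,200:480],None,fx=1.43,fy=1.43)
wc=cv2.resize(w,(400,300))
out=np.zeros((600,800,3),np.uint8);out[:sc.shape[0],:sc.shape[1]]=sc
w2=cv2.resize(w[:300,120:520],(400,300));out[:300,400:800]=wc;out[300:600,400:800]=w2
cv2.imwrite("pics/v2.png",out)
E
```

```text
time: 6.65
position: [0.6632, 0.0736, 0.3368]
tool_rot: [0.706, 0.709, -0.0, -0.002]
ft_force: [-1.0, -0.5, -2.9]
grip_width: 0.0097
grip_force: 25.0
time: 6.95
position: [0.6634, 0.0676, 0.3383]
tool_rot: [0.708, 0.706, -0.001, -0.0]
ft_force: [-0.3, -0.8, -3.2]
grip_width: 0.0095
grip_force: 25.0
[0.66341602 0.06756235 0.338277  ]
[317.30767666 284.18938803] [343.78681409 248.42053705]
[316.99649208 133.43645914] [401.46848485 230.14127188]
[317.56367536 408.20759828] [274.77257253 270.29108284]
[316.8893779   81.54514255] [417.0033651  225.21828349]
```

View pics/v2.png

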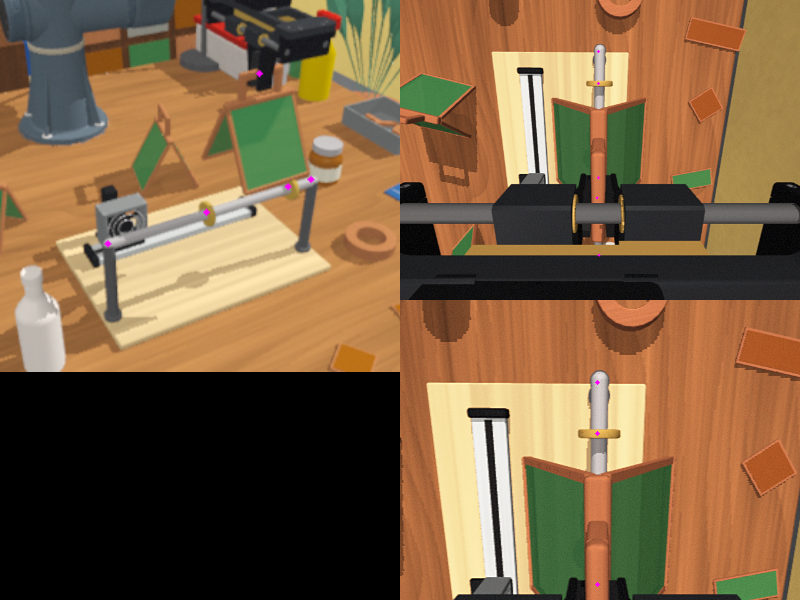

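The dots fall on the collars and the bar in both views. The wrist view puts the bar about 1.5 mm further toward +x, and the handle is aligned with it. I'll lower quickly to just above contact, then slowly.

```bash
python3 -m jog '{"dp":[[0,1.5,10],[0,1.5,30],[0,1.5,50],[0,1.5,70],[0,1.5,90],[0,1.5,108],[0,1.5,120],[0,1.5,128],[0,1.5,132],[0,1.5,132],[0,1.5,132]],"delta_rot":[[0,0,0],[0,0,0],[0,0,0],[0,0,0],[0,0,0],[0,0,0],[0,0,0],[0,0,0],[0,0,0],[0,0,0],[0,0,0]],"gripper":[-1,-1,-1,-1,-1,-1,-1,-1,-1,-1,-1]}'
python3 - <<'E'
from h import *
import cv2
o=robot.get_obs();print(o["position"])
s=robot.camera("scene")[:,:,::-1];w=robot.camera("wrist")[:,:,::-1]
out=np.zeros((600,800,3),np.uint8)
out[:400,:400]=cv2.resize(s[150:290,270:410],(400,400));out[:300,400:]=cv2.resize(w,(400,300));out[300:,400:]=cv2.resize(w[:300,120:520],(400,300))
cv2.imwrite("pics/v3.png",out)
E
```

```text
time: 8.15
position: [0.6659, 0.0693, 0.2074]
tool_rot: [0.707, 0.707, 0.001, 0.001]
ft_force: [-0.1, -0.1, -2.1]
grip_width: 0.0096
grip_force: 25.0
[0.66588737 0.0693498  0.20739609]
```

View pics/v3.png

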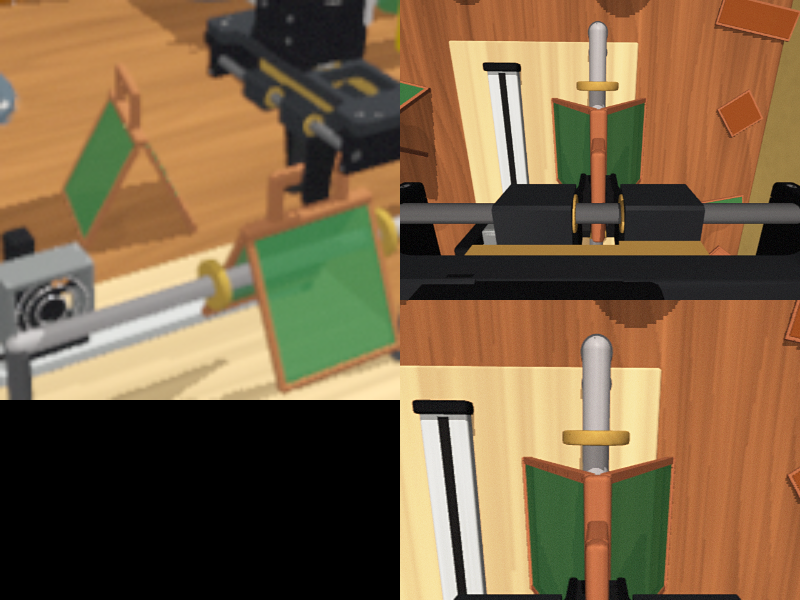

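The roof is astride the bar and between the collars, with the bar entering under the ridge in line with the handle. Next is a slow set-down.

```bash
python3 -m jog '{"dp":[[0,0,3],[0,0,6],[0,0,9],[0,0,12],[0,0,14],[0,0,16],[0,0,17],[0,0,18],[0,0,18],[0,0,18]],"delta_rot":[[0,0,0],[0,0,0],[0,0,0],[0,0,0],[0,0,0],[0,0,0],[0,0,0],[0,0,0],[0,0,0],[0,0,0]],"gripper":[-1,-1,-1,-1,-1,-1,-1,-1,-1,-1]}'
```

```text
time: 9.25
position: [0.665, 0.0693, 0.1885]
tool_rot: [0.707, 0.707, -0.0, -0.0]
ft_force: [-1.9, 0.1, -2.2]
grip_width: 0.0097
grip_force: 25.0
```

```bash
python3 -m jog '{"dp":[[0,0,0.5],[0,0,1],[0,0,1.5],[0,0,2],[0,0,2],[0,0,2]],"delta_rot":[[0,0,0],[0,0,0],[0,0,0],[0,0,0],[0,0,0],[0,0,0]],"gripper":[-1,-1,-1,-1,-1,-1]}'
```

```text
time: 9.85
position: [0.6651, 0.0694, 0.1867]
tool_rot: [0.707, 0.707, -0.0, -0.0]
ft_force: [-2.1, -0.1, 0.1]
grip_width: 0.0095
grip_force: 25.1
```

```bash
python3 -m jog '{"dp":[[0,-0.5,0],[0,-1,0.3],[0,-1.3,0.6],[0,-1.3,1],[0,-1.3,1],[0,-1.3,1]],"delta_rot":[[0,0,0],[0,0,0],[0,0,0],[0,0,0],[0,0,0],[0,0,0]],"gripper":[-1,-1,-1,-1,-1,-1]}'
```

```text
time: 10.45
position: [0.6647, 0.0696, 0.1864]
tool_rot: [0.707, 0.707, 0.001, 0.001]
ft_force: [-1.0, 2.1, 5.4]
grip_width: 0.0092
grip_force: 25.0
```

```bash
python3 -m jog '{"dp":[[0,-0.3,-0.7],[0,-0.3,-0.7],[0,-0.3,-0.7],[0,-0.3,-0.7],[0,-0.3,-0.7],[0,-0.3,-0.7],[0,-0.3,-0.7],[0,-0.3,-0.7],[0,-0.3,-0.7]],"delta_rot":[[0,0,0],[0,0,0],[0,0,0],[0,0,0],[0,0,0],[0,0,0],[0,0,0],[0,0,0],[0,0,0]],"gripper":[-1,-1,-0.75,-0.7,-0.6,-0.4,-0.3,-0.3,-0.3]}'
```

```text
time: 11.35
position: [0.6636, 0.0693, 0.1862]
tool_rot: [0.707, 0.707, -0.0, -0.0]
ft_force: [-1.1, 0.7, -0.3]
grip_width: 0.0297
grip_force: 0.0
```

```bash
python3 -m jog '{"dp":[[0,0,-5],[0,0,-15],[0,0,-30],[0,0,-50],[0,0,-75],[0,0,-100],[0,0,-100],[0,0,-100]],"delta_rot":[[0,0,0],[0,0,0],[0,0,0],[0,0,0],[0,0,0],[0,0,0],[0,0,0],[0,0,0]],"gripper":[-0.3,-0.3,-0.3,-0.3,-0.3,0,0.2,0.2]}'
python3 - <<'E'
from h import *
import cv2
o=robot.get_obs();T=wristT();print(o["position"])
s=robot.camera("scene")[:,:,::-1];w=robot.camera("wrist")[:,:,::-1];t=robot.camera("top")[:,:,::-1]
for c in("scene","wrist","top"): print(c,[(np.round(d["rect"]),d["score"]) for n in("roof","fan_grip") for d in robot.search_frame(n,c)])
out=np.zeros((600,800,3),np.uint8)
out[:300,:400]=cv2.resize(s[150:270,260:420],(400,300));out[:300,400:]=cv2.resize(w,(400,300));out[300:,:400]=cv2.resize(t[130:280,240:440],(400,300));out[300:,400:]=cv2.resize(w[:300,120:520],(400,300))
cv2.imwrite("pics/v4.png",out);np.save("T4.npy",T)
E
```

```text
time: 12.15
position: [0.6639, 0.0694, 0.2874]
tool_rot: [0.707, 0.707, 0.001, 0.001]
ft_force: [-0.6, -1.0, 0.2]
grip_width: 0.0466
grip_force: 0.0
[0.66390552 0.06938826 0.28743584]
scene [(array([338., 211., 410., 295.]), 0.68), (array([295., 176., 333., 236.]), 0.59), (array([160., 211., 220., 284.]), 0.57), (array([266., 230., 306., 277.]), 0.59), (array([338., 212., 410., 295.]), 0.58)]
wrist [(array([  0., 114.,  99., 234.]), 0.96), (array([262., 149., 378., 296.]), 0.87), (array([211., 293., 225., 327.]), 0.59)]
top [(array([260., 287., 305., 348.]), 0.93), (array([293., 154., 337., 205.]), 0.58), (array([399., 304., 464., 370.]), 0.57), (array([351., 235., 388., 274.]), 0.93)]
```

View pics/v4.png

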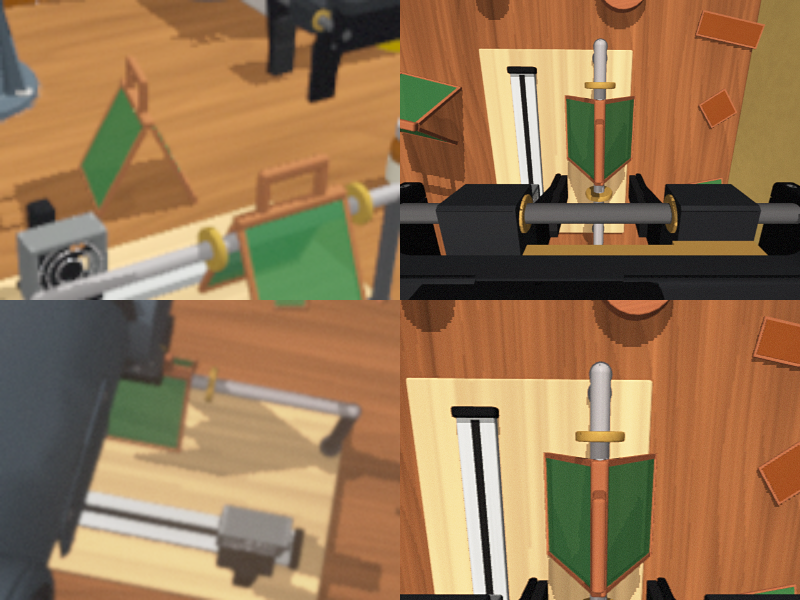

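```bash
python3 - <<'E'
from h import *
T=np.load("T4.npy")
for z,vs in((.172,(160,290)),(.211,(190,))):
  for v in vs: print(z,v,onz("wrist",(319,v),z,T))
print("collars",[onz("wrist",(320,v),.15,T) for v in (136,)], onz("wrist",(318.5,314),.15,T))
for uv in [(365,268),(361.5,266)]: print("grip",onz("top",uv,.11))
for uv in [(367,240),(369,241)]: print("fan",onz("top",uv,.11))
print("scene grip",onz("scene",(276,234),.11))
o=robot.get_obs();M=R.from_quat(o["tool_rot"]).as_matrix();p=o["position"]
print(M.T@(np.array([.470,-.085,.2])-p)*1000)
E
```

```text
0.172 160 [0.66674506 0.12770075 0.172     ]
0.172 290 [0.66691418 0.0198088  0.172     ]
0.211 190 [0.66647186 0.11086485 0.211     ]
collars [array([0.66769301, 0.14503959, 0.15      ])] [ 0.66666982 -0.01483814  0.15      ]
grip [ 0.4642156  -0.09026158  0.11      ]
grip [ 0.46719068 -0.08183407  0.11      ]
fan [ 0.52792535 -0.08402258  0.11      ]
fan [ 0.52649763 -0.08884223  0.11      ]
scene grip [ 0.48759825 -0.09094882  0.11      ]
[-154.38856759 -193.40413217   85.82896055]
```

```bash
python3 -m jog '{"dp":[[-5,-15,0],[-15,-45,0],[-35,-85,0],[-65,-125,0],[-100,-155,0],[-130,-175,0],[-148,-187,20],[-154,-192,50],[-154,-192,75],[-154,-192,86],[-154,-192,86],[-154,-192,86]],"delta_rot":[[0,0,-1.571],[0,0,-1.571],[0,0,-1.571],[0,0,-1.571],[0,0,-1.571],[0,0,-1.571],[0,0,-1.571],[0,0,-1.571],[0,0,-1.571],[0,0,-1.571],[0,0,-1.571],[0,0,-1.571]],"gripper":[0.5,0.5,0.5,0.5,0.5,0.5,0.5,0.5,0.5,0.5,0.5,0.5]}'
python3 - <<'E'
from h import *
import cv2
o=robot.get_obs();T=wristT();p=o["position"];print(p,o["grip_width"],R.from_quat(o["tool_rot"]).as_matrix())
w=robot.camera("wrist")[:,:,::-1].copy();t=robot.camera("top")[:,:,::-1];s=robot.camera("scene")[:,:,::-1]
u=proj("wrist",[p[0],p[1],.11],T);print(u);np.save("T5.npy",T)
cv2.circle(w,tuple(int(v) for v in u),3,(255,0,255),-1)
out=np.zeros((600,800,3),np.uint8);out[:480,:640]=w
out[480:,:160]=cv2.resize(t[130:280,240:440],(160,120));cv2.imwrite("pics/v5.png",out)
E
```

```text
time: 13.8
position: [0.4715, -0.0847, 0.1998]
tool_rot: [0.0, 1.0, 0.0, -0.0]
ft_force: [0.5, -0.5, 0.6]
grip_width: 0.0652
grip_force: 0.0
[ 0.47153324 -0.08468452  0.19981503] 0.06519881910952341 [[-9.99999617e-01  2.28888114e-04 -8.45001781e-04]
 [ 2.28581778e-04  9.99999908e-01  3.62605351e-04]
 [ 8.45084700e-04  3.62412060e-04 -9.99999577e-01]]
[317.92661067 243.08383232]
```

View pics/v5.png

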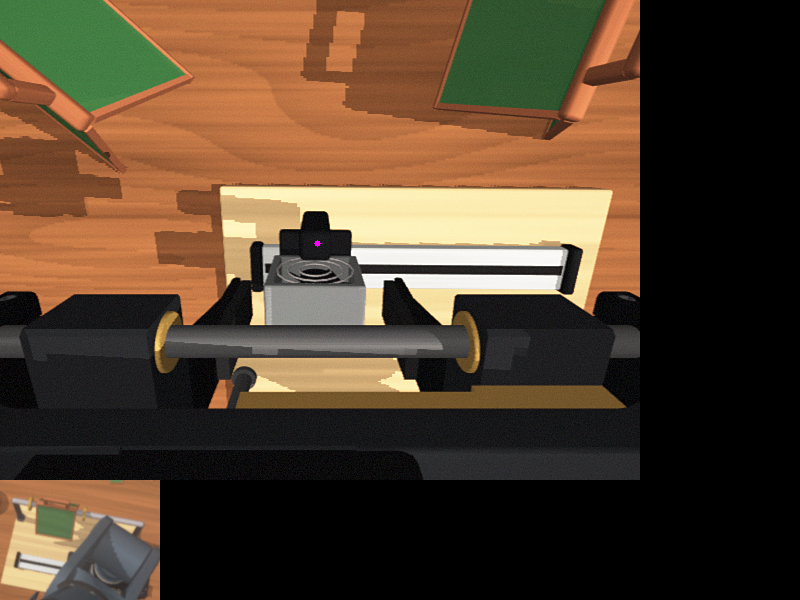

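The grip's top face is centred at about (316,241), within 2 px of the TCP dot at (318,243). I'll lower and pinch lightly.

```bash
python3 -m jog '{"dp":[[0,0,20],[0,0,50],[0,0,80],[0,0,105],[0,0,118],[0,0,118],[0,0,118],[0,0,118],[0,0,118],[0,0,118],[0,0,118],[0,0,118]],"delta_rot":[[0,0,0],[0,0,0],[0,0,0],[0,0,0],[0,0,0],[0,0,0],[0,0,0],[0,0,0],[0,0,0],[0,0,0],[0,0,0],[0,0,0]],"gripper":[0.5,0.5,0.5,0.5,0.5,0,-0.4,-0.6,-0.6,-0.6,-0.6,-0.6]}' 12
python3 -m jog '{"dp":[[0,0,0],[0,0,0],[0,0,0],[0,0,0]],"delta_rot":[[0,0,0],[0,0,0],[0,0,0],[0,0,0]],"gripper":[-0.6,-0.6,-0.6,-0.6]}'
```

```text
time: 15.15
position: [0.472, -0.085, 0.0828]
tool_rot: [0.0, 1.0, -0.0, 0.001]
ft_force: [0.0, -1.6, 3.2]
grip_width: 0.024
grip_force: 12.0
time: 15.55
position: [0.472, -0.0851, 0.0828]
tool_rot: [0.0, 1.0, -0.0, 0.0]
ft_force: [-0.8, -1.6, 6.1]
grip_width: 0.0237
grip_force: 12.0
```

```bash
python3 -m jog '{"dp":[[0,4,-1],[0,14,-1],[0,30,-1],[0,48,-1],[0,66,-1],[0,84,-1],[0,102,-1],[0,120,-1],[0,136,-1],[0,148,-1],[0,156,-1],[0,156,-1]],"delta_rot":[[0,0,0],[0,0,0],[0,0,0],[0,0,0],[0,0,0],[0,0,0],[0,0,0],[0,0,0],[0,0,0],[0,0,0],[0,0,0],[0,0,0]],"gripper":[-0.6,-0.6,-0.6,-0.6,-0.6,-0.6,-0.6,-0.6,-0.6,-0.6,-0.6,-0.6]}'
python3 -m jog '{"dp":[[0,0,0],[0,0,0],[0,0,0]],"delta_rot":[[0,0,0],[0,0,0],[0,0,0]],"gripper":[-0.6,-0.6,-0.6]}'
```

```text
time: 16.75
position: [0.4734, 0.0731, 0.0829]
tool_rot: [-0.0, 1.0, 0.001, 0.002]
ft_force: [5.1, 3.2, -8.1]
grip_width: 0.0237
grip_force: 12.0
time: 17.05
position: [0.4734, 0.0727, 0.0829]
tool_rot: [0.0, 1.0, 0.001, 0.002]
ft_force: [5.9, 2.8, -8.1]
grip_width: 0.0243
grip_force: 12.0
```

```bash
python3 -m jog '{"dp":[[0,0,0],[0,0,0],[0,0,0],[0,0,-3],[0,0,-20],[0,0,-50],[0,0,-90],[0,0,-130],[0,0,-160],[0,0,-160],[0,0,-160]],"delta_rot":[[0,0,0],[0,0,0],[0,0,0],[0,0,0],[0,0,0],[0,0,0],[0,0,0],[0,0,0],[0,0,0],[0,0,0],[0,0,0]],"gripper":[-0.3,0,0.2,0.2,0.2,0.2,0.2,0.2,0.2,0.2,0.2]}'
python3 -m jog '{"dp":[[30,-30,0],[70,-70,0],[110,-110,0],[120,-150,0],[120,-190,0],[120,-220,0],[120,-220,0]],"delta_rot":[[0,0,0],[0,0,0],[0,0,0],[0,0,0],[0,0,0],[0,0,0],[0,0,0]],"gripper":[0.2,0.2,0.2,0.2,0.2,0.2,0.2]}'
python3 - <<'E'
from h import *
import cv2
s=robot.camera("scene")[:,:,::-1];t=robot.camera("top")[:,:,::-1]
cv2.imwrite("pics/top6.png",t)
out=np.zeros((600,800,3),np.uint8)
out[:400,:400]=cv2.resize(s[170:310,290:430],(400,400));out[:400,400:]=cv2.resize(t[130:290,250:410],(400,400))
cv2.imwrite("pics/v6.png",out)
E
```

```text
time: 18.15
position: [0.4714, 0.0714, 0.2439]
tool_rot: [-0.0, 1.0, -0.0, 0.001]
ft_force: [-0.3, -0.1, -1.3]
grip_width: 0.052
grip_force: 0.0
time: 18.85
position: [0.3516, -0.1519, 0.2422]
tool_rot: [0.003, 1.0, -0.0, -0.0]
ft_force: [-0.4, 0.6, -1.6]
grip_width: 0.0524
grip_force: 0.0
```

View pics/v6.png

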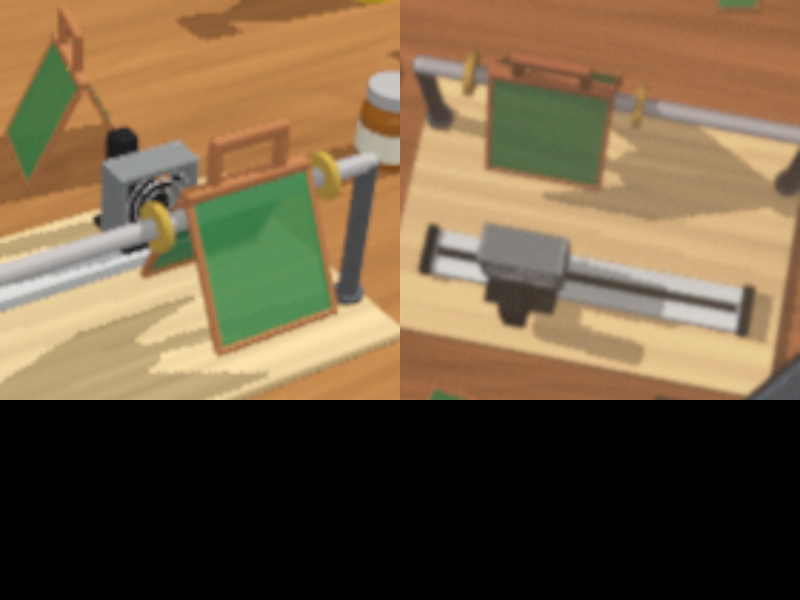

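Both views show the roof hanging between the collars and the fan in front of it. A quick numeric check of the alignment follows.

```bash
python3 - <<'E'
from h import *
f=lambda x,y:(250+(x-400)/2.5,130+y/2.5)
a=lambda ps,z:np.round(np.array([onz("top",f(*p),z) for p in ps]),4)
for n,ps,z in [("handle",[(512,63),(590,76)],.211),("feet",[(487,168),(600,188)],.06),("ridge",[(489,72),(620,92)],.172),("fan",[(487,225),(570,238),(565,286),(480,270)],.11),("coll",[(471,73),(639,104)],.15),("track ends",[(428,250),(746,310)],.026)]:
    q=a(ps,z);print(n,q[:,:2].tolist(),q.mean(0))
o=robot.get_obs();print(o["time"])
E
```

```text
handle [[0.6569, 0.1027], [0.6578, 0.0359]] [0.65735 0.0693  0.211  ]
feet [[0.6061, 0.1257], [0.6069, 0.0146]] [0.6065  0.07015 0.06   ]
ridge [[0.6603, 0.1262], [0.6636, 0.0098]] [0.66195 0.068   0.172  ]
fan [[0.5387, 0.1077], [0.5409, 0.0311], [0.4964, 0.0272], [0.4965, 0.1054]] [0.518125 0.06785  0.11    ]
coll [[0.6647, 0.1454], [0.6641, -0.0083]] [0.6644  0.06855 0.15   ]
track ends [[0.5227, 0.1704], [0.5221, -0.1466]] [0.5224 0.0119 0.026 ]
18.95
```

```bash
python3 -c "
from rig import robot
print(robot.hand_in())"
```

```text
the job is handed in; nothing more can be done
None
```

The job is handed in: the roof hangs astride the bar between the collars, released, and by the last pictures the fan faces its middle to within about 4 mm; the arm never went near the jar, bottle or reel, and the job took about 19 s.

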